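Free the seized plug of a plaster mould

ROBOT

A 6-joint arm with a two-finger parallel gripper is mounted at the origin on the work surface. World frame = base frame: x ahead of the robot, y to its left, z up, the work surface at z = 0. Lengths are in mm, angles in rad, forces in N, time in s.
With the tool pointing down it reaches from about 300 to 775 mm from the base axis. Payload 14.6 kg.
Tool frame: the origin (TCP) lies at the very end of the fingers, on their centre line; the grasp point (between the pads) lies 19 mm behind it; z points along the fingers, y is the line along which they close (so a half turn about z gives the same grasp; the last joint's range is limited). The gripper opens to 94 mm and grips with 3 to 60 N. Pads are 16 mm wide; open, the fingers measure 119 mm over their backs; the gripper's body (75 mm by 177 mm) begins 78 mm behind the grasp point.
Start: joints at [-1.337, 0.3, 1.521, -0, 1.321, -0.067], TCP at [162.949, -525.297, 205.446] pointing down, gripper open.
Joint ranges: [-3.03, 3.03], [-0.79, 2.21], [0.23, 2.52], [-1.04, 4.18], [0, 3.07], [-2.55, 2.55]. Speed limits (rad/s): [2.22, 2.22, 2.57, 3.14, 3.14, 3.14].

INTERFACE

Orientations are given as [roll, pitch, yaw] about the fixed x, y, z axes, in that order (R = Rz(yaw) Ry(pitch) Rx(roll)).
In Python, from cell import manip, optics gives the robot as it stands.
- The arm moves only by the shell command python3 -m crank 'ROWS' [FORCE]. ROWS is JSON, a list of rows, each a list of 7 numbers: the opening in per cent of the stroke, from 0 (shut) to 100 (fully open), then the shift along the tool's x, y, z in mm, then the turn, a rotation vector about the tool's x, y, z in rad. A call has 1 to 10 rows; each row is the pose to reach, as a shift and turn from the pose commanded when the call began, along the tool's axes at that moment; what a row does not reach only later rows make up. A row lasts 1/10 s, in which the tool goes at most 50 mm and 8.59 degrees, less where a joint would pass 70% of its speed; a pose out of reach is approached as far as the arm can. A call with a gripper value outside its range is refused whole. The fingers move at their own pace and stop on an object; FORCE is the grip in N (left out, the last holds). Time passes only in rows, so rows that repeat a pose let the fingers close. It gives the time, the measured TCP pose, the force, the opening and the grip force at its end, in the units of the state.
- manip.read_state(): the state, without advancing time (a new reading comes with each control period).
- optics.camera(name): name is "scene" or "top" or "wrist"; returns (picture, depth): 400x640x3 uint8, red, green, blue; 400x640 float32, mm along the optical axis (not along the pixel's ray), 0 where there is no reading.
- optics.calibration(name): a dict with "camera_matrix" (3x3 intrinsics, pixels), "R" (3x3) and "t" (3): a world point X has camera coordinates R X + t. Camera axes: x right, y down, z forward; pixel columns grow to the right and rows downward; lengths in mm; the calibration is good to about 2 mm. The wrist camera is an equidistant fisheye: a pixel r from the principal point sees the ray r / f radians off the axis. A picture is of the moment at which its call begins: read the wrist's pose just before it. calibration takes no time and is no camera call; for the wrist camera it gives the pose at the moment of the call.
- manip.sign_off(): hands the job in; it is judged then, once.
The state is a dict: "clock": time; "joints": joint angles; "qd": joint speeds; "effort": joint torques, N m; "eef_pos": TCP position; "eef_rot": TCP orientation; "wrist_force": force on the tool from outside, world axes, zero at the start; "moment": the same for the moment, N m; "finger_gap": finger opening in mm; "finger_force": force on a finger pad.
Only numpy, scipy, OpenCV 4.12 (cv2) and the standard library are available. Lean on these libraries where they do the work, as an engineer would, in place of code of your own. Each camera call takes 0.05 s, during which the arm holds its last target. There are 200 camera calls.

TASK

The wooden plug of the square plaster mould has seized in its pouring hole: a straight pull only brings the mould up with it. Work that plug out by twisting it back and forth while pulling gently upward, without lifting the mould out of its frame, then stand the plug upright, stem down, in the wooden tray.

Things in the scene. Friction and masses are not known exactly. Their poses are not given: they have to be found in the camera images.
- plug: Seized wooden plug, upright in the top centre of the SQUARE mould (the same plug in the round mould is not wanted). 70 g, 90 mm tall. Origin: centre of the stem's foot; z up its axis, x, y square to its head's flats. From the foot: round stem 32 mm dia, z 0-40; flange 46 mm dia, z 40-46; square head 36 x 36 mm, z 46-90. At the start the flange rests on the mould, the stem is in the hole.
- plug_grip (a point): Point to grip the plug: on its axis, 68 mm above the foot, mid-head; axes as the plug's. Grip firmly (about 50 N). The stem binds until it is about 30 mm up: a straight pull meets about 28 N and lifts the mould; turning takes about 0.5 N m either way, unlimited, and while it turns a small pull raises it. Twists of 0.5 rad each side with 4 mm rise per twist free it.
- mould: Square plaster block 130 x 130 x 80 mm with two dark straps, 1.35 kg; round mould (124 dia) is a bystander. Origin: centre of underside, 8 mm above the bench; top at z 80 mm, hole 34 mm dia, 60 mm deep, at centre. Held by a low dark wooden frame (154 mm square, fixed; battens 15 mm up its sides): cannot turn or slide, only lift straight up; sinks back when let go.
- tray: Shallow open wooden tray on the bench, fixed, empty, 160 (x) x 140 (y) x 22 mm high, walls and floor 6 mm thick. Origin: centre of its underside; the floor inside is at z 6 mm.

How it is judged (in metres and radians):
On the way:
1. the plug is out of the square mould and the mould is home in its frame (z of plug in the frame of mould above 0.082 m and distance of mould from where it was at the start of the episode below 0.004 m), for 0.1 s.
At the end, for the whole second after the job is handed in: The seized plug stands upright (within 10 degrees) and at rest on the tray's floor, stem down, inside the tray's walls, released; the square mould is down in its frame (within 4 mm) (x of plug in the frame of tray between -0.074 and 0.074 m and y of plug in the frame of tray between -0.064 and 0.064 m and z of plug in the frame of tray between 0 and 0.012 m and angle between plug's own z axis and vertical below 0.18 rad and linear speed of plug below 0.02 m/s and distance of mould from where it was at the start of the episode below 0.004 m); the robot touches nothing.
It fails at once if the square mould is lifted out of its frame (more than 15 mm) (distance of mould from where it was at the start of the episode above 0.015 m).
It also fails if it takes over 64 s, if anything falls off the work surface, if the arm or the gripper's body presses on something with over 40 N, if the wrist force passes 120 N, or if a joint passes its speed limit or range.

## Working session

There is one attempt and no reset: what is moved stays moved. The work goes in short steps, Python scripts to look and compute and a shell command to move; the robot and the scene stay as the last step left them, time stands still between calls to the robot, and variables do not carry over. Pictures are saved under pics/ and viewed, at most 10 in all, crops included, and the job is handed in when it is done.

```bash
ls; mkdir -p pics; python3 - <<'E'
from cell import manip, optics
import cv2,numpy as np
s=manip.read_state();print({k:np.round(v,3).tolist() for k,v in s.items()})
for n in("top","scene"):
    p,d=optics.camera(n);cv2.imwrite(f"pics/{n}0.png",p[:,:,::-1]);np.savez(f"{n}0.npz",p=p,d=d)
    c=optics.calibration(n);print(n,{k:np.round(v,3).tolist() for k,v in c.items()})
E
```

```text
pics
{'clock': 0.0, 'joints': [-1.337, 0.3, 1.522, -0.0, 1.321, -0.067], 'qd': [0.0, 0.0, 0.0, -0.001, 0.001, -0.0], 'effort': [-0.004, -53.181, -35.274, 0.071, 0.024, -0.0], 'eef_pos': [162.896, -525.045, 204.882], 'eef_rot': [-3.14, -0.0, 0.301], 'wrist_force': [0.972, -0.44, -0.078], 'moment': [0.004, 0.002, -0.026], 'finger_force': 0.0, 'finger_gap': 94.254}
top {'camera_matrix': [[457.642, 0.0, 321.428], [0.0, 457.642, 206.506], [0.0, 0.0, 1.0]], 'R': [[-0.018, -1.0, -0.012], [-0.995, 0.019, -0.095], [0.096, 0.01, -0.995]], 't': [27.761, 508.507, 1005.597]}
scene {'camera_matrix': [[467.808, 0.0, 322.645], [0.0, 467.808, 203.536], [0.0, 0.0, 1.0]], 'R': [[0.77, 0.638, -0.008], [0.354, -0.437, -0.827], [-0.531, 0.634, -0.562]], 't': [-373.952, -107.634, 1220.352]}
```

View pics/top0.png

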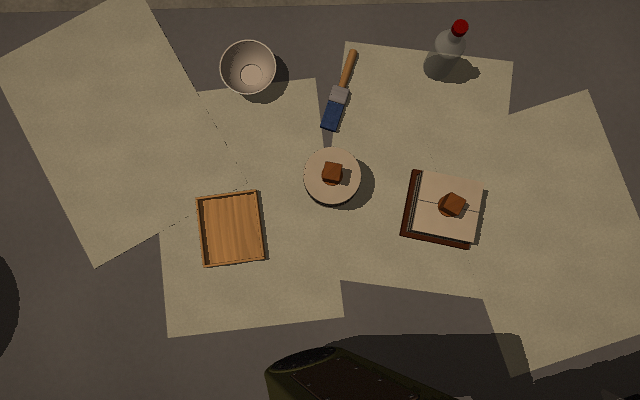

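View pics/scene0.png

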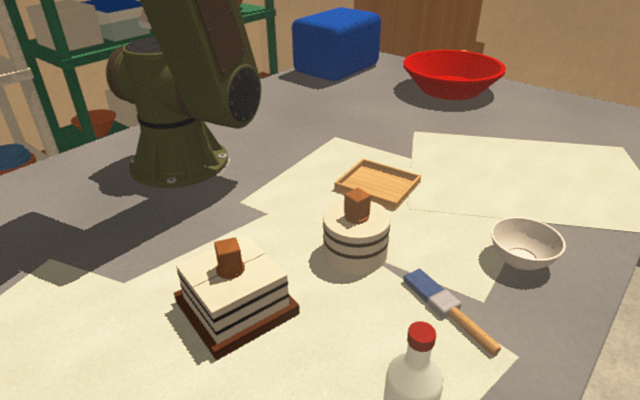

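The top view shows the square mould near (450,208) with its plug at (452,204), the round one at (332,175) and the tray at (231,229). Next I measure the plug and the tray.

```bash
cat > h.py <<'E'
import numpy as np,cv2
from cell import manip,optics
def cloud(name,d):
    c=optics.calibration(name);K,R,t=[np.array(c[k]) for k in("camera_matrix","R","t")]
    v,u=np.mgrid[:400,:640]
    X=np.stack([(u-K[0,2])/K[0,0]*d,(v-K[1,2])/K[1,1]*d,d],-1)
    return (X-t)@R
def rect(P):
    (c,wh,a)=cv2.minAreaRect(P.astype(np.float32)); return np.round(c,1),np.round(wh,1),round(np.radians(a),3)
E
python3 - <<'E'
from h import *
z=np.load("top0.npz");p=z['p'];d=z['d'];W=cloud("top",d)
def sel(u0,u1,v0,v1,lo,hi):
    w=W[v0:v1,u0:u1].reshape(-1,3);w=w[(w[:,2]>lo)&(w[:,2]<hi)];return w
for n,a in dict(plugtop=(425,480,180,230,128,150),mouldtop=(395,500,160,255,80,96),tray=(190,275,185,272,17,30),traybox=(190,275,185,272,3,30)).items():
    w=sel(*a);print(n,len(w),np.median(w[:,2]).round(1),rect(w[:,:2]))
E
```

```text
plugtop 343 138.2 (array([ 499.6, -248.2]), array([36.2, 36.3]), np.float64(1.038))
mouldtop 3421 88.5 (array([ 500.1, -248.6]), array([131.3, 131.2]), np.float64(1.344))
tray 729 22.0 (array([465.5, 226.8]), array([160.1, 140.7]), np.float64(0.121))
traybox 5003 6.8 (array([466.4, 224.9]), array([195.4, 197.4]), np.float64(1.553))
```

Each measured height and size agrees with the values given, and the plug is at (500, -248) with yaw 1.038. I'll move above it and turn to match.

```bash
python3 -m crank '[[100,40,-16,0,0,0,-0.07],[100,85,-34,0,0,0,-0.15],[100,130,-53,0,0,0,-0.23],[100,175,-71,0,0,0,-0.31],[100,220,-89,0,0,0,-0.4],[100,265,-108,0,0,0,-0.48],[100,310,-126,0,0,0,-0.56],[100,355,-144,0,0,0,-0.64],[100,385,-157,0,0,0,-0.7],[100,403.8,-164.3,0,0,0,-0.737]]' 50; python3 -c "
from cell import manip;print(manip.read_state())"
```

```text
clock: 1.1
eef_pos: [501.4, -246.7, 205.0]
eef_rot: [-3.141, -0.0, 1.042]
wrist_force: [0.3, -0.6, 0.1]
finger_gap: 93.9
finger_force: 0.0
{'clock': 1.1, 'joints': array([-5.22809056e-01,  3.20334833e-01,  1.49540002e+00,  1.52199936e-04,
        1.32665388e+00,  5.69982582e-03]), 'qd': array([ 0.30900746,  0.178407  , -0.23212054, -0.00455457,  0.05373439,
       -0.02807499]), 'effort': array([ -0.30069854, -55.76566815, -34.28393841,   0.19966979,
        -0.08054628,   0.08941323]), 'eef_pos': array([ 501.39642713, -246.66472852,  204.98955723]), 'eef_rot': array([-3.14079574e+00, -1.43117188e-04,  1.04225054e+00]), 'wrist_force': array([ 0.34688165, -0.64108412,  0.12912009]), 'moment': array([-0.01029529, -0.03081908,  0.00394533]), 'finger_force': 0.0, 'finger_gap': 93.88491257028294}
```

```bash
python3 -m crank '[[100,0,0,0,0,0,0],[100,0,0,0,0,0,0]]'; python3 - <<'E'
from h import *
s=manip.read_state();c=optics.calibration("wrist");p,d=optics.camera("wrist")
cv2.imwrite("pics/w0.png",p[:,:,::-1])
K,R,t=[np.array(c[k]) for k in("camera_matrix","R","t")]
v,u=np.mgrid[:400,:640];x=u-K[0,2];y=v-K[1,2];r=np.hypot(x,y)+1e-9;th=r/K[0,0]
X=np.stack([np.tan(th)*x/r*d,np.tan(th)*y/r*d,d],-1);W=(X-t)@R
m=(th<1.2)&(d>0)&(np.hypot(W[...,0]-500,W[...,1]+248)<35)&(W[...,2]>128)&(W[...,2]<148)
w=W[m];print(s['eef_pos'],s['eef_rot'],len(w),np.median(w[:,2]),rect(w[:,:2]))
E
```

```text
clock: 1.3
eef_pos: [499.6, -248.8, 205.1]
eef_rot: [-3.141, 0.0, 1.037]
wrist_force: [0.3, 0.1, -0.3]
finger_gap: 93.9
finger_force: 0.0
[ 499.59928895 -248.81986757  205.07261647] [-3.14083778e+00  1.92908407e-04  1.03745033e+00] 1770 136.49270211051316 (array([ 499.9, -247.8]), array([34.8, 36.1]), np.float64(1.033))
```

View pics/w0.png

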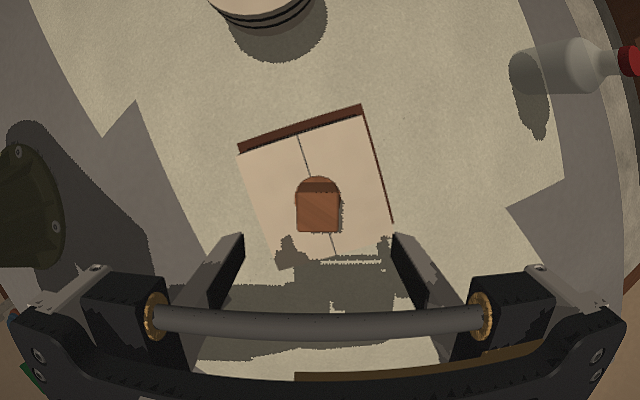

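The wrist view shows the plug head at (318,212), centred between the fingers and square to them, and its measurement agrees with the top view. I'll descend and grip.

```bash
python3 -m crank '[[100,0,0,30,0,0,0],[100,0,0,60,0,0,0],[100,0,0,85,0,0,0],[100,0,0,98,0,0,0],[100,0,0,107,0,0,0],[100,0,0,107,0,0,0],[30,0,0,107,0,0,0],[30,0,0,107,0,0,0],[30,0,0,107,0,0,0],[30,0,0,107,0,0,0]]' 50 && python3 -m crank '[[30,0,0,0,0,0,0],[30,0,0,0,0,0,0],[30,0,0,0,0,0,0],[30,0,0,0,0,0,0],[30,0,0,0,0,0,0],[30,0,0,0,0,0,0]]' 50
```

```text
clock: 2.35
eef_pos: [500.1, -248.8, 98.9]
eef_rot: [3.141, -0.0, 1.038]
wrist_force: [0.2, 0.4, -0.1]
finger_gap: 65.5
finger_force: 0.0
clock: 2.95
eef_pos: [499.7, -248.6, 98.5]
eef_rot: [-3.141, -0.0, 1.038]
wrist_force: [-4.3, 3.5, 3.3]
finger_gap: 35.7
finger_force: 50.0
```

```bash
python3 -m crank '[[15,0,0,0,0,0,0.1],[15,0,0,-0.5,0,0,0.2],[15,0,0,-1.5,0,0,0.3],[15,0,0,-2.5,0,0,0.4],[15,0,0,-3.5,0,0,0.5],[15,0,0,-3.5,0,0,0.5]]' 50; python3 -c "
from cell import manip;print(manip.read_state()['moment'])"
```

```text
clock: 3.55
eef_pos: [499.2, -248.3, 100.4]
eef_rot: [-3.139, 0.001, 0.536]
wrist_force: [0.1, -0.2, -14.5]
finger_gap: 35.3
finger_force: 50.0
[ 0.08249457 -0.08830449 -0.36396285]
```

```bash
python3 -m crank '[[15,0,0,0,0,0,-0.1],[15,0,0,0,0,0,-0.2],[15,0,0,-0.5,0,0,-0.3],[15,0,0,-1,0,0,-0.4],[15,0,0,-1.5,0,0,-0.5],[15,0,0,-2,0,0,-0.6],[15,0,0,-2.5,0,0,-0.7],[15,0,0,-3,0,0,-0.8],[15,0,0,-3.5,0,0,-0.9],[15,0,0,-4,0,0,-1.0]]'; python3 - <<'E'
from h import *
print(manip.read_state()['moment'])
p,d=optics.camera("scene");cv2.imwrite("pics/s1.png",cv2.resize(p[200:380,120:360,::-1],None,fx=3,fy=3))
E
```

```text
clock: 4.55
eef_pos: [499.5, -248.6, 105.0]
eef_rot: [-3.14, -0.001, 1.545]
wrist_force: [-0.1, -0.5, -11.0]
finger_gap: 35.6
finger_force: 50.0
[-0.1512027  -0.04188642 -0.3463862 ]
```

View pics/s1.png

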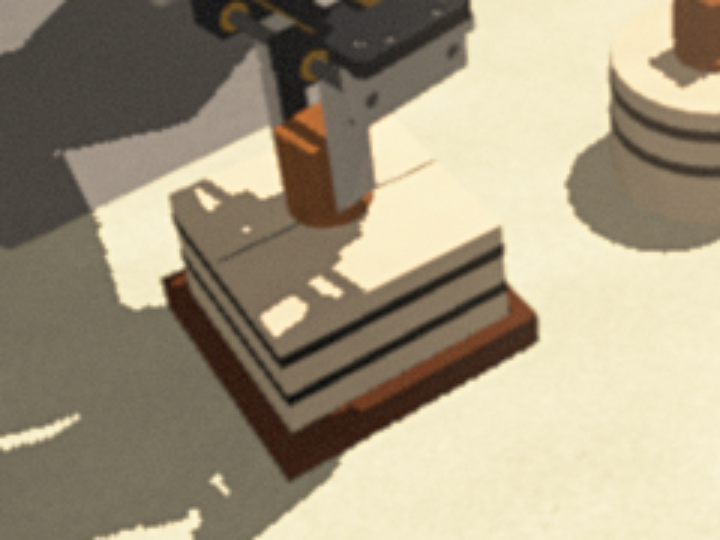

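The plug is held at (325,165) in this crop and its flange is just clear of the mould, which looks seated. I'll check the mould top's height against the start by depth.

```bash
cat > mz.py <<'E'
from h import *
b=cloud("scene",np.load("scene0.npz")['d']);p,d=optics.camera("scene");w=cloud("scene",d)
def mt(w):
    m=(abs(w[...,2]-90)<12);dx=w[...,0]-500;dy=w[...,1]+248.4;a=1.344
    x=dx*np.cos(a)+dy*np.sin(a);y=-dx*np.sin(a)+dy*np.cos(a)
    m&=(abs(x)<58)&(abs(y)<58)&(np.hypot(x,y)>38);return np.median(w[m][:,2]),m.sum()
print("mould top",mt(b),mt(w),"moment",manip.read_state()['moment'])
E
python3 mz.py
```

```text
mould top (np.float64(88.59454113480683), np.int64(2145)) (np.float64(88.58653980830353), np.int64(2029)) moment [ 0.3582404  -0.1237515   0.29140483]
```

Mould seated. I'll keep twisting.

```bash
python3 -m crank '[[15,0,0,0,0,0,0.1],[15,0,0,0,0,0,0.2],[15,0,0,-0.5,0,0,0.3],[15,0,0,-1,0,0,0.4],[15,0,0,-1.5,0,0,0.5],[15,0,0,-2,0,0,0.6],[15,0,0,-2.5,0,0,0.7],[15,0,0,-3,0,0,0.8],[15,0,0,-3.5,0,0,0.9],[15,0,0,-4,0,0,1.0]]';python3 -m crank '[[15,0,0,0,0,0,-0.1],[15,0,0,0,0,0,-0.2],[15,0,0,-0.5,0,0,-0.3],[15,0,0,-1,0,0,-0.4],[15,0,0,-1.5,0,0,-0.5],[15,0,0,-2,0,0,-0.6],[15,0,0,-2.5,0,0,-0.7],[15,0,0,-3,0,0,-0.8],[15,0,0,-3.5,0,0,-0.9],[15,0,0,-4,0,0,-1.0]]'; python3 mz.py
```

```text
clock: 5.65
eef_pos: [499.5, -248.5, 109.2]
eef_rot: [-3.14, 0.001, 0.533]
wrist_force: [-0.5, 1.1, -11.2]
finger_gap: 35.9
finger_force: 50.0
clock: 6.65
eef_pos: [499.6, -248.6, 113.3]
eef_rot: [-3.141, -0.001, 1.54]
wrist_force: [0.2, -0.3, -12.7]
finger_gap: 35.9
finger_force: 50.0
mould top (np.float64(88.59454113480683), np.int64(2145)) (np.float64(88.60566746364906), np.int64(2041)) moment [ 0.26651178 -0.10027257  0.24519897]
```

```bash
python3 -m crank '[[15,0,0,0,0,0,0.1],[15,0,0,0,0,0,0.2],[15,0,0,-0.5,0,0,0.3],[15,0,0,-1,0,0,0.4],[15,0,0,-1.5,0,0,0.5],[15,0,0,-2,0,0,0.6],[15,0,0,-2.5,0,0,0.7],[15,0,0,-3,0,0,0.8],[15,0,0,-3.5,0,0,0.9],[15,0,0,-4,0,0,1.0]]';python3 -m crank '[[15,0,0,0,0,0,-0.1],[15,0,0,0,0,0,-0.2],[15,0,0,-0.5,0,0,-0.3],[15,0,0,-1,0,0,-0.4],[15,0,0,-1.5,0,0,-0.5],[15,0,0,-2,0,0,-0.6],[15,0,0,-2.5,0,0,-0.7],[15,0,0,-3,0,0,-0.8],[15,0,0,-3.5,0,0,-0.9],[15,0,0,-4,0,0,-1.0]]'; python3 mz.py
```

```text
clock: 7.7
eef_pos: [499.5, -248.5, 117.3]
eef_rot: [-3.14, 0.001, 0.531]
wrist_force: [0.0, 1.1, -11.4]
finger_gap: 35.6
finger_force: 50.0
clock: 8.7
eef_pos: [499.7, -248.5, 121.4]
eef_rot: [-3.141, -0.001, 1.538]
wrist_force: [-1.0, 0.5, -10.8]
finger_gap: 36.2
finger_force: 50.0
mould top (np.float64(88.59454113480683), np.int64(2145)) (np.float64(88.63365151172576), np.int64(2042)) moment [0.54428187 0.14115285 0.39008752]
```

```bash
python3 -m crank '[[15,0,0,0,0,0,0.1],[15,0,0,0,0,0,0.2],[15,0,0,-0.5,0,0,0.3],[15,0,0,-1,0,0,0.4],[15,0,0,-1.5,0,0,0.5],[15,0,0,-2,0,0,0.6],[15,0,0,-2.5,0,0,0.7],[15,0,0,-3,0,0,0.8],[15,0,0,-3.5,0,0,0.9],[15,0,0,-4,0,0,1.0]]';python3 -m crank '[[15,0,0,0,0,0,-0.1],[15,0,0,0,0,0,-0.2],[15,0,0,-0.5,0,0,-0.3],[15,0,0,-1,0,0,-0.4],[15,0,0,-1.5,0,0,-0.5],[15,0,0,-2,0,0,-0.6],[15,0,0,-2.5,0,0,-0.7],[15,0,0,-3,0,0,-0.8],[15,0,0,-3.5,0,0,-0.9],[15,0,0,-4,0,0,-1.0]]'; python3 mz.py
```

```text
clock: 9.75
eef_pos: [499.5, -248.5, 125.8]
eef_rot: [-3.14, 0.001, 0.529]
wrist_force: [-3.8, 1.6, -5.5]
finger_gap: 35.8
finger_force: 50.0
clock: 10.75
eef_pos: [500.3, -249.0, 130.9]
eef_rot: [3.14, 0.001, 1.537]
wrist_force: [-1.7, -0.3, -0.3]
finger_gap: 35.7
finger_force: 50.0
mould top (np.float64(88.59454113480683), np.int64(2145)) (np.float64(88.64604819341754), np.int64(2051)) moment [0.23738694 0.1233972  0.00512749]
```

Free, with the mould seated. Now lift straight up.

```bash
python3 -m crank '[[15,0,0,-4,0,0,0],[15,0,0,-8,0,0,0],[15,0,0,-13,0,0,0],[15,0,0,-20,0,0,0],[15,0,0,-32,0,0,0],[15,0,0,-47,0,0,0],[15,0,0,-64,0,0,0],[15,0,0,-80,0,0,0],[15,0,0,-94,0,0,0],[15,0,0,-100,0,0,0]]'; python3 -m crank '[[15,0,0,0,0,0,0],[15,0,0,0,0,0,0]]'; python3 mz.py; python3 - <<'E'
from h import *
p,d=optics.camera("scene");cv2.imwrite("pics/s2.png",cv2.resize(p[140:380,120:400,::-1],None,fx=2.5,fy=2.5))
w=cloud("scene",d);hsv=cv2.cvtColor(p,cv2.COLOR_RGB2HSV)
m=(hsv[...,1]>120)&(hsv[...,0]<15)&(np.hypot(w[...,0]-500,w[...,1]+248)<35)&(w[...,2]>110);q=w[m]
print(m.sum(),np.percentile(q[:,2],[0.5,2,50,98]),manip.read_state()['eef_pos'])
E
```

```text
clock: 11.8
eef_pos: [500.3, -248.9, 231.9]
eef_rot: [3.14, 0.001, 1.537]
wrist_force: [-0.2, -0.6, -1.2]
finger_gap: 35.9
finger_force: 50.0
clock: 12.0
eef_pos: [499.8, -248.6, 229.4]
eef_rot: [-3.141, -0.0, 1.538]
wrist_force: [0.4, 0.3, -0.8]
finger_gap: 35.8
finger_force: 50.0
mould top (np.float64(88.59454113480683), np.int64(2145)) (np.float64(88.60217279967881), np.int64(2379)) moment [-0.0302555  -0.14418395 -0.03142856]
1125 [181.72232285 183.94765961 237.02622347 270.19338827] [ 499.70753411 -248.59966032  229.16409204]
```

View pics/s2.png

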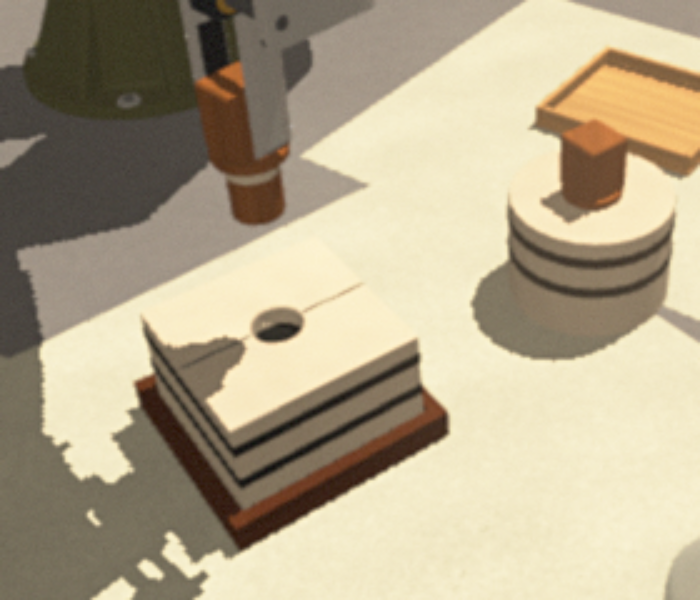

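The plug is out, at (250,150) in the crop, with the foot about 49 mm below the TCP. The mould is home at (280,400). Carry on to the tray.

```bash
python3 -m crank '[[15,20,-2,0,0,0,0],[15,50,-5,0,0,0,0],[15,85,-9,0,0,0,0],[15,120,-13,0,0,0,0],[15,155,-16,0,0,0,0],[15,190,-20,0,0,0,0],[15,225,-24,0,0,0,0],[15,260,-27,0,0,0,0],[15,295,-31,0,0,0,0],[15,330,-35,0,0,0,0]]'; python3 -m crank '[[15,35,-4,0,0,0,0],[15,70,-8,0,0,0,0],[15,100,-11,0,0,0,0],[15,125,-13,0,0,0,0],[15,140,-15,0,0,0,0],[15,144,-15,0,0,0,0],[15,144,-15,0,0,0,0],[15,144,-15,0,0,0,0]]'; python3 -c "
from cell import manip;print(manip.read_state()['eef_pos'])"
```

```text
clock: 13.1
eef_pos: [475.4, 83.6, 229.5]
eef_rot: [-3.141, 0.0, 1.538]
wrist_force: [0.7, -0.1, -1.2]
finger_gap: 35.9
finger_force: 50.0
clock: 13.9
eef_pos: [465.8, 225.8, 229.9]
eef_rot: [-3.141, 0.0, 1.537]
wrist_force: [0.5, 1.1, -0.6]
finger_gap: 35.8
finger_force: 50.0
[465.77993685 225.79272373 229.87327297]
```

```bash
python3 -m crank '[[15,0,0,20,0,0,0],[15,0,0,45,0,0,0],[15,0,0,72,0,0,0],[15,0,0,100,0,0,0],[15,0,0,125,0,0,0],[15,0,0,145,0,0,0],[15,0,0,160,0,0,0],[15,0,0,168,0,0,0],[15,0,0,170,0,0,0],[15,0,0,170,0,0,0]]'; python3 -m crank '[[15,0,0,1,0,0,0],[15,0,0,2,0,0,0],[15,0,0,3,0,0,0],[15,0,0,3,0,0,0]]'
```

```text
clock: 14.9
eef_pos: [465.9, 226.4, 60.3]
eef_rot: [3.141, -0.0, 1.537]
wrist_force: [0.4, 0.4, -1.2]
finger_gap: 35.5
finger_force: 50.0
clock: 15.3
eef_pos: [465.6, 226.7, 57.0]
eef_rot: [3.141, -0.0, 1.538]
wrist_force: [0.5, -1.2, -0.2]
finger_gap: 35.6
finger_force: 50.0
```

```bash
python3 -m crank '[[15,0,0,0.5,0,0,0],[15,0,0,1,0,0,0],[15,0,0,1,0,0,0]]'; python3 -m crank '[[15,0,0,0.5,0,0,0],[15,0,0,1,0,0,0],[15,0,0,1,0,0,0]]'
```

```text
clock: 15.6
eef_pos: [465.7, 226.7, 56.5]
eef_rot: [3.141, -0.0, 1.538]
wrist_force: [-2.6, -1.8, 5.4]
finger_gap: 35.7
finger_force: 50.0
clock: 15.9
eef_pos: [465.7, 226.8, 56.4]
eef_rot: [3.141, -0.0, 1.538]
wrist_force: [-8.1, -3.7, 19.4]
finger_gap: 35.6
finger_force: 50.0
```

Contact. Ease up 1.5 mm, open, wait, then rise.

```bash
python3 -m crank '[[15,0,0,-1.3,0,0,0],[15,0,0,-1.3,0,0,0],[60,0,0,-1.3,0,0,0],[60,0,0,-1.3,0,0,0],[80,0,0,-1.3,0,0,0],[80,0,0,-1.3,0,0,0],[80,0,0,-1.3,0,0,0],[80,0,0,-1.3,0,0,0],[80,0,0,-1.3,0,0,0],[80,0,0,-1.3,0,0,0]]'; python3 -m crank '[[80,0,0,-10,0,0,0],[80,0,0,-30,0,0,0],[80,0,0,-60,0,0,0],[80,0,0,-95,0,0,0],[80,0,0,-130,0,0,0],[80,0,0,-160,0,0,0],[80,0,0,-180,0,0,0],[80,0,0,-190,0,0,0],[80,0,0,-190,0,0,0],[80,0,0,-190,0,0,0]]'; python3 mz.py; python3 - <<'E'
from h import *
p,d=optics.camera("scene");cv2.imwrite("pics/s3.png",cv2.resize(p[120:360,150:450,::-1],None,fx=2.5,fy=2.5))
w=cloud("scene",d)
m=(np.hypot(w[...,0]-465.6,w[...,1]-226.8)<50)&(w[...,2]>85)&(w[...,2]<130);q=w[m]
print(m.sum(),np.median(q,0),rect(q[q[:,2]>92][:,:2]))
E
```

```text
clock: 16.9
eef_pos: [465.6, 226.7, 56.2]
eef_rot: [3.142, -0.0, 1.538]
wrist_force: [-0.4, 0.7, -0.7]
finger_gap: 74.9
finger_force: 0.0
clock: 17.9
eef_pos: [465.3, 226.5, 245.3]
eef_rot: [-3.14, 0.0, 1.538]
wrist_force: [0.4, 0.4, 0.1]
finger_gap: 75.2
finger_force: 0.0
mould top (np.float64(88.59454113480683), np.int64(2145)) (np.float64(88.62445764905283), np.int64(2366)) moment [-0.06613383 -0.0640503  -0.00101583]
196 [471.69491138 218.80927298  95.01070261] (array([468.7, 224.6]), array([38.1, 39.5]), np.float64(1.51))
```

View pics/s3.png

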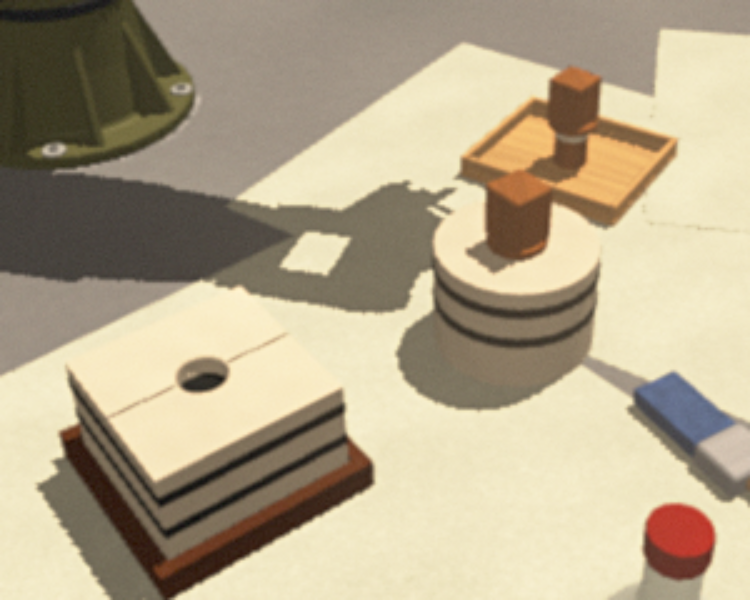

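The plug stands upright in the tray at (575,120) in the crop, top at about 96 mm. The mould is home at (210,440).

```bash
python3 -c "
from cell import manip;print(manip.sign_off())"
```

```text
the job is handed in; nothing more can be done
None
```

I twisted the plug free without lifting the square mould, stood it upright, stem down, in the wooden tray, and handed the job in at about 18 s; no verdict was returned.

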